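# Fit a fresh cartridge in the fettling bench's dust-extractor filter box and close it

### The job

Put the fresh filter cartridge, foot down, on the upright spindle in the open filter box without dropping or ramming it: it usually comes to rest on top of the drive dogs at first, so turn it until its foot drops over them and it is fully home. Then close the box with the access panel: tilt it to hook one edge under the fixed lip at the back, then lower the other edge until the panel lies flat in its recess. Leave the other things on the bench where they are.

Things in the scene. Friction and masses are not known exactly. Their poses are not given: they have to be found in the camera images.
- housing: Filter box of a dust extractor, fixed to the bench, pale green steel, 224 (x) by 216 (y) mm, 165 mm high, open on top. Origin: centre of its underside, on the bench; z up; +x is its back, with a duct spigot (86 mm diameter, sticking out 45 mm, axis 75 mm up). Inside 176 (x) by 172 (y) mm clear, walls 150 mm high.
- spindle_foot (a point): Foot of the upright steel spindle on the box's axis, 16 mm above the bench; box axes. Spindle 17 mm diameter, 74 mm tall, top 10 mm tapered to 6 mm. Round it, level with this point, a fixed disc of 84 mm diameter with three dogs 120 degrees apart, 8 mm high, 11 mm wide, 26 to 38 mm off the axis. The disc stands at a different angle each time (not reported) and cannot be turned.
- recess (a point): Middle of the panel recess, level with the ledge (the wall tops, 150 mm above the bench) that carries the panel; box axes. The recess is 204 (x) by 196 (y) mm with a 7 mm high rim at the front (-x) and both sides. A panel that is home has its underside on the ledge, its front edge inside the front rim and its back edge under the lip.
- lip (a point): Middle of the front edge of the fixed lip at the back of the recess, on its underside: 88 mm behind the recess's middle, 10.5 mm above the ledge; box axes. The lip is 4 mm thick and reaches 14 mm back over the ledge, to the recess's back wall.
- cartridge_center (a point): Fresh filter cartridge standing on the bench: spool-shaped core of white pleated paper between two black flanges of 100 mm diameter, 130 mm high in all, 0.3 to 0.7 kg. This point is on its axis, 65 mm above its underside; z up its axis. On top a black grip fin, 60 mm long (x), 20 mm thick (y), 40 mm high, from 25 to 65 mm above this point.
- cartridge_foot (a point): Centre of the cartridge's underside (same axes). A 20 mm bore takes the spindle. Six radial teeth 60 degrees apart, one along x, 9 mm high, 13 mm wide; the gaps between fit over the dogs with about 3 degrees of play either way. Resting on the dogs it is 8 mm higher than fully home; home, this point is at the spindle's foot and the panel just clears the fin.
- panel_center (a point): Access panel, pale green plate 200 (x) by 190 (y) by 5 mm with a black grip fin across its middle: 16 mm thick (x), 90 mm long (y), standing 36 mm up from the plate. Lies flat on the bench, fin up. This point is in the middle, 20.5 mm above the plate's underside; z points out of the finned face. 0.3 to 0.7 kg. Its +x and -x edges are alike: either may go under the lip.
- mould_center (a point): White plaster mould, 136 mm diameter, 55 mm high, behind the box; leave it alone. Centre, half-way up.
- pan_center (a point): Low unfired clay pan, 112 mm diameter, 36 mm high; leave it alone. Centre, half-way up.
- jar_center (a point): Cream jar, 72 mm diameter, 85 mm high; leave it alone. Centre, half-way up.
- brush_grip (a point): Flat brush 200 mm long, wooden handle, lying on the bench; leave it alone. Point on its handle, 40 mm from its middle.
Not all that is in view belongs to the job. Of the things that look like the part that bears cartridge_center, the largest one is meant.

How it is judged:
By the outcome, as a careful person would: the job done as asked, in the order asked, and still so for the second after the job is handed in, with the robot touching nothing.
It also fails if it takes over 67 s, if anything falls off the work surface, if the arm or the gripper's body presses on something with over 40 N, if the wrist force passes 120 N, or if a joint passes its speed limit or range.

### The arm

A 6-joint arm with a two-finger parallel gripper is mounted at the origin on the work surface. World frame = base frame: x ahead of the robot, y to its left, z up, the work surface at z = 0. Lengths are in m, angles in degrees, forces in N, time in s.
With the tool pointing down it reaches from about 0.35 to 0.975 m from the base axis. Payload 4.9 kg.
Tool frame: the origin (TCP) lies at the very end of the fingers, on their centre line; the grasp point (between the pads) lies 19 mm behind it; z points along the fingers, y is the line along which they close (so a half turn about z gives the same grasp; the last joint's range is limited). The gripper opens to 85 mm and grips with 20 to 120 N. Pads are 22 mm wide; open, the fingers measure 114 mm over their backs; the gripper's body (76 mm by 85 mm) begins 54 mm behind the grasp point. The pads swing forward as they close: fully open they stand 13 mm farther back than shut.
Start: joints at [-70.245, 3.019, 92.412, -0, 84.569, -6.818], TCP at [0.28, -0.559, 0.231] pointing down, gripper open.
Joint ranges: [-172.51, 172.51], [-57.92, 126.97], [3.15, 148.05], [-58.71, 238.71], [5.1, 150.11], [-179.66, 179.66]. Speed limits (degrees/s): [147.25, 147.25, 180, 180, 180, 180].

### API

Orientations are given as [roll, pitch, yaw] about the fixed x, y, z axes, in that order (R = Rz(yaw) Ry(pitch) Rx(roll)).
In Python, from cell import env, sensors, cams, hand_in gives the robot as it stands. The module is installed in compiled form; this text tells all that it offers. Calls block until the motion is done:
- env.goto(position, orientation): joint-space move of the TCP to a pose.
- env.line_to(position, speed=0.15, frame=None): straight line of the TCP; frame=None keeps the orientation; speed is the mean speed in m/s.
- env.goto_joints(angles): joint-space move.
- env.command_gripper(opening, grasp_force=None): finger opening in m; grasp_force is the grip in N (None keeps the last); returns when the fingers have stopped.
- env.sleep(seconds).
- env.inverse_kinematics(position, orientation): joint angles nearest the present ones, or None.
- sensors.read_state(): the state.
- cams.get_image(name): name is "scene" or "top"; returns a dict with "pixels" (480x640x3 uint8, red, green, blue), "range_z" (480x640 float32, m along the optical axis (not along the pixel's ray), 0 where there is no reading), "intrinsics" (3x3 intrinsics, pixels), "dist_coeffs" ([k1, k2, p1, p2, k3] as OpenCV has them; the pictures are not rectified), "view" (4x4, takes a point from world to camera coordinates). Camera axes: x right, y up, looking along -z (the intrinsics and any distortion apply to the point x, -y, -z); pixel columns grow to the right and rows downward; lengths in m; the calibration is good to about 2 mm. A picture is of the moment at which its call begins.
A pose or a line that the arm cannot do raises env.PlanningError and nothing moves.
- hand_in(): hands the job in; it is judged then, once.
The state is a dict: "time_s": time; "qpos": joint angles; "qvel": joint speeds; "joint_efforts": joint torques, N m; "tcp_pos": TCP position; "tcp_rot": TCP orientation; "contact_force": force on the tool from outside, world axes, zero at the start; "wrist_torque": the same for the moment, N m; "finger_gap": finger opening in m; "finger_force": force on a finger pad.
Only numpy, scipy, OpenCV 4.12 (cv2) and the standard library are available. Lean on these libraries where they do the work, as an engineer would, in place of code of your own. Each camera call takes 0.05 s, during which the arm holds its last target. There are 200 camera calls.

## Working session

There is one attempt and no reset: what is moved stays moved. The work goes in short steps, each a Python script; the robot and the scene stay as the last script left them, time stands still between calls to the robot, and variables do not carry over. Pictures are saved under pics/ and viewed, at most 10 in all, crops included, and the job is handed in when it is done.

```bash
mkdir -p pics; cat > h.py <<'E'
import numpy as np, cv2
from cell import env, sensors, cams, hand_in
def cloud(im):
    # per-pixel world points
    K=np.array(im["intrinsics"]);d=np.array(im["dist_coeffs"]);V=np.array(im["view"])
    z=im["range_z"];h,w=z.shape
    u,v=np.meshgrid(np.arange(w),np.arange(h))
    n=cv2.undistortPoints(np.stack([u,v],-1).reshape(-1,1,2).astype(np.float64),K,d).reshape(h,w,2)
    P=np.stack([n[...,0]*z,-n[...,1]*z,-z],-1)
    W=(P-V[:3,3])@V[:3,:3]
    W[z==0]=np.nan
    return W
def save(name,img,box=None,s=1):
    p=img[...,::-1]
    if box: x0,y0,x1,y1=box; p=p[y0:y1,x0:x1]
    if s!=1:p=cv2.resize(p,None,fx=s,fy=s,interpolation=cv2.INTER_CUBIC)
    cv2.imwrite(f"pics/{name}.png",p)
E
python3 - <<'E'
from h import *
for n in("top","scene"):
    im=cams.get_image(n); save(n+"0",im["pixels"]); np.savez(n+"0.npz",W=cloud(im),px=im["pixels"])
    V=np.array(im["view"]); print(n,-V[:3,:3].T@V[:3,3],V[:3,:3].round(2).tolist())
s=sensors.read_state(); print(s)
E
```

```text
top [ 0.35602511 -0.04001614  1.38373007] [[0.0, -1.0, -0.01], [0.99, -0.0, 0.15], [-0.15, -0.01, 0.99]]
scene [1.17266249 0.2327219  0.92863432] [[-0.36, 0.93, -0.01], [-0.72, -0.27, 0.64], [0.59, 0.24, 0.77]]
{'time_s': 0.1, 'qpos': array([-7.02451945e+01,  3.05398163e+00,  9.24848619e+01,  5.64808247e-04,
        8.45685339e+01, -6.81844351e+00]), 'qvel': array([-0.02502403,  0.00425465, -0.12152495, -0.04422353, -0.01097095,
        0.03592591]), 'joint_efforts': array([-3.72502745e-04, -3.94902992e+01, -3.71364141e+01, -1.16494130e-04,
        3.92574730e-03, -4.86295676e-06]), 'tcp_pos': array([ 0.27939601, -0.55843961,  0.23017385]), 'tcp_rot': array([-1.79893449e+02, -1.33064149e-02,  2.65731826e+01]), 'contact_force': array([-0.75089256, -0.60717831,  0.07016845]), 'wrist_torque': array([-0.04070307,  0.04886513, -0.06775874]), 'finger_force': 0.0, 'finger_gap': 0.08556438852348144}
```

View pics/top0.png

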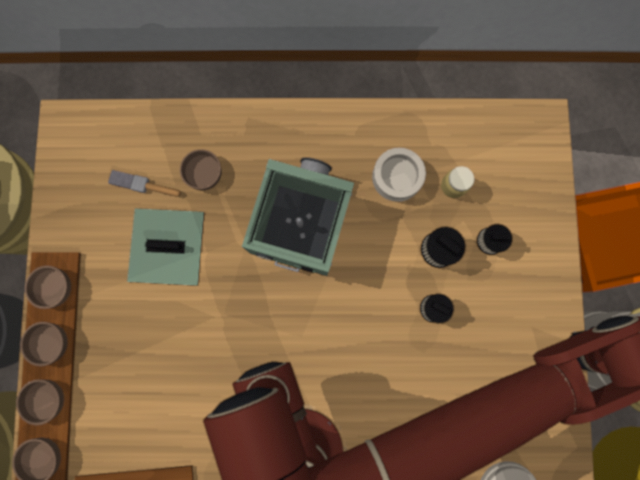

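View pics/scene0.png

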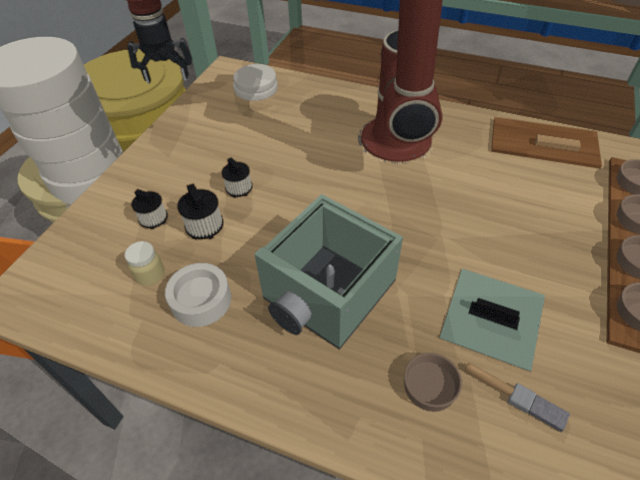

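The cartridge candidates in the top view are (443,247), (495,239) and (437,308). The one at (443,247) looks largest. The panel is at (166,247), the box at (299,217), and the dogs show round the spindle at about (300,224). Next I'll measure these and confirm the cartridge in a crop.

```bash
python3 - <<'E'
from h import *
D=np.load("top0.npz");W=D["W"];px=D["px"]
S=np.load("scene0.npz");WS=S["W"]
def sel(W,c,r,z0,z1):
    P=W.reshape(-1,3);m=(np.hypot(*(P[:,:2]-c).T)<r)&(P[:,2]>z0)&(P[:,2]<z1);return P[m]
def rect(P): return cv2.minAreaRect((P[:,:2]*1000).astype(np.float32))
for (u,v) in((443,247),(495,239),(437,308)):
    c=W[v,u,:2]
    P=sel(W,c,.08,.02,.3); zt=np.nanpercentile(P[:,2],99.5)
    print("cart",(u,v),c.round(3),"top",zt.round(4),"all",rect(P))
    F=sel(W,c,.08,zt-.008,zt+.01);print("  fin",len(F),rect(F),F.mean(0))
    G=sel(WS,c,.08,zt-.008,zt+.01);print("  fin scene",len(G),rect(G) if len(G)>3 else 0)
c=W[217,299,:2]
for Wn,X in(("top",W),("scene",WS)):
    P=sel(X,c,.19,.146,.175)
    print("box",Wn,rect(P)); print(np.histogram(P[:,2],np.arange(.144,.176,.002)))
c=W[247,166,:2]
for X in(W,WS):
    P=sel(X,c,.15,.0035,.010);print("plate",rect(P))
    P=sel(X,c,.1,.03,.06);print("pfin",rect(P),P[:,2].max(), len(P))
for n,(u,v) in dict(mould=(399,174),jar=(459,180),pan=(201,170),bench=(350,350)).items(): print(n,W[v,u])
a=cv2.resize(px[190:340,390:540,::-1],(400,400),interpolation=cv2.INTER_CUBIC)
b=cv2.resize(px[155:280,237:362,::-1],(400,400),interpolation=cv2.INTER_CUBIC)
cv2.imwrite("pics/crop1.png",np.hstack([a,np.clip(b*1.6,0,255).astype(np.uint8)]))
E
```

```text
cart (443, 247) [ 0.513 -0.356] top 0.1345 all ((518.2579345703125, -364.2247314453125), (97.4232406616211, 98.19392395019531), 27.342103958129883)
  fin 174 ((518.8473510742188, -363.6252136230469), (57.54802703857422, 20.40778350830078), 50.47615432739258) [ 0.51806019 -0.36359636  0.13029056]
  fin scene 152 ((519.6299438476562, -361.1223449707031), (64.31863403320312, 20.270309448242188), 50.67263412475586)
cart (495, 239) [ 0.534 -0.49 ] top 0.1032 all ((545.0230712890625, -478.7037658691406), (127.92901611328125, 75.82288360595703), 81.70228576660156)
  fin 103 ((540.7614135742188, -502.63348388671875), (45.493125915527344, 15.710371971130371), 89.30242919921875) [ 0.54104372 -0.50308264  0.09939126]
  fin scene 93 ((541.9340209960938, -502.7333984375), (49.7646484375, 17.792781829833984), 83.73075866699219)
cart (437, 308) [ 0.362 -0.334] top 0.1033 all ((361.93060302734375, -345.7218017578125), (73.59075927734375, 73.77471160888672), 28.1571102142334)
  fin 105 ((361.42242431640625, -345.4482421875), (43.671871185302734, 15.227998733520508), 59.143367767333984) [ 0.36139783 -
[... 735 characters left out ...]
 ,
       0.162, 0.164, 0.166, 0.168, 0.17 , 0.172, 0.174]))
plate ((519.8250122070312, 356.15533447265625), (293.2095947265625, 298.1266784667969), 80.84059143066406)
pfin ((527.213134765625, 370.4695739746094), (90.9521713256836, 16.231538772583008), 87.18168640136719) 0.04843996838937765 219
plate ((512.953369140625, 355.2563171386719), (280.5362548828125, 290.11468505859375), 1.3153663873672485)
pfin ((528.7508544921875, 369.99005126953125), (89.98696899414062, 18.89786148071289), 87.20719146728516) 0.0453118325196594 381
mould [ 0.72152667 -0.2618064   0.02113391]
jar [ 0.68773298 -0.40509904  0.08826706]
pan [0.73634701 0.27810538 0.01062739]
bench [ 0.25341898 -0.12586698  0.00219266]
```

View pics/crop1.png

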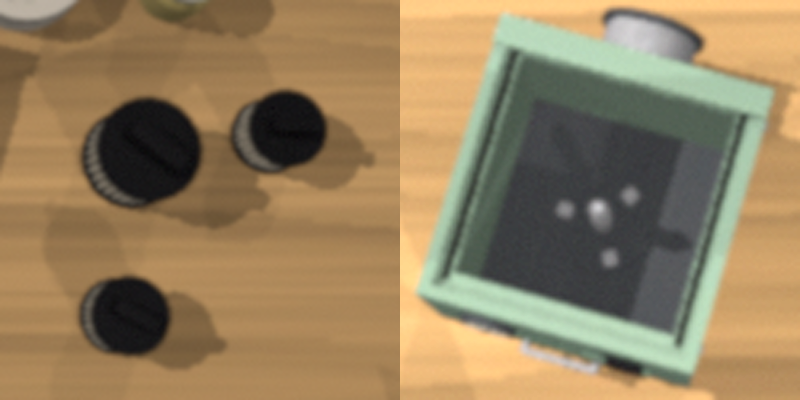

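The crop confirms it: (443,247) is the cartridge meant, with a flange of about 98 mm and a height of about 130 mm. The other two are about 74 mm wide and 100 mm high. The dogs are at about (289,220), (309,216) and (303,236). I'll refine these by intersecting pixel rays with planes of known height.

```bash
cat >> h.py <<'E'
def onplane(im,uv,z):
    """world xy of pixels on plane z"""
    K=np.array(im["intrinsics"]);d=np.array(im["dist_coeffs"]);V=np.array(im["view"])
    n=cv2.undistortPoints(np.asarray(uv,float).reshape(-1,1,2),K,d).reshape(-1,2)
    r=np.c_[n[:,0],-n[:,1],-np.ones(len(n))]@V[:3,:3]; o=-V[:3,:3].T@V[:3,3]
    return o[:2]+r[:,:2]*((z-o[2])/r[:,2])[:,None]
def rect(P): return cv2.minAreaRect((np.asarray(P)[:,:2]*1000).astype(np.float32))
E
python3 - <<'E'
from h import *
out={}
for n in("top","scene"):
    im=cams.get_image(n);W=cloud(im);px=im["pixels"].astype(int)
    def mask(c,r,z0,z1): return (np.hypot(W[...,0]-c[0],W[...,1]-c[1])<r)&(W[...,2]>z0)&(W[...,2]<z1)
    def uv(m): v,u=np.nonzero(m); return np.c_[u,v]
    for nm,c,r,z0,z1,z in(("cartfin",(.5185,-.362),.045,.115,.15,.130),("pfin",(.528,.370),.06,.028,.06,.041)):
        R=rect(onplane(im,uv(mask(c,r,z0,z1)),z)); print(n,nm,[np.round(x,1) for x in R])
    # plate by colour
    g=(px[...,1]-px[...,0]>8)
    m=g&mask((.528,.370),.16,-.02,.02); m=cv2.morphologyEx(m.astype(np.uint8),cv2.MORPH_OPEN,np.ones((3,3)))>0
    print(n,"plate",[np.round(x,1) for x in rect(onplane(im,uv(m),.005))])
    # whole-cart flange
    m=mask((.5185,-.362),.06,.075,.105); 
    print(n,"flange",cv2.minEnclosingCircle((onplane(im,uv(m),.09)*1000).astype(np.float32)))
    # box interior bright pixels
    m=mask((.585,.007),.05,-.02,.12)&(px.min(-1)>85)
    k,l,st,ce=cv2.connectedComponentsWithStats(m.astype(np.uint8))
    for i in range(1,k):
        if st[i,4]>3: print(n,"blob",st[i,4],ce[i].round(1),"z24",onplane(im,[ce[i]],.024).round(4)[0],"z90",onplane(im,[ce[i]],.09).round(4)[0], "z",np.nanmedian(W[l==i][:,2]).round(3))
E
```

```text
top cartfin [array([ 517.2, -362.3]), array([58.8, 23.9]), np.float64(50.4)]
top pfin [array([526.3, 368.4]), array([92.9, 17.2]), np.float64(87.0)]
top plate [array([526.7, 368.9]), array([186.7, 196.4]), np.float64(87.0)]
top flange ((518.1539916992188, -363.9255065917969), 50.0990104675293)
top blob 19 [298.2 220. ] z24 [0.5947 0.0104] z90 [0.5831 0.008 ] z 0.088
scene cartfin [array([ 524.5, -356.8]), array([75.6, 21.9]), np.float64(51.4)]
scene pfin [array([534.2, 369.3]), array([89.9, 27.4]), np.float64(85.3)]
scene plate [array([528.2, 370.2]), array([188.5, 199.1]), np.float64(87.1)]
scene flange ((523.0713500976562, -358.6803283691406), 55.315467834472656)
scene blob 80 [330.2 272.1] z24 [ 0.5565 -0.0022] z90 [0.6014 0.0149] z 0.076
scene blob 14 [341.3 290.4] z24 [0.5953 0.039 ] z90 [0.6374 0.0532] z 0.025
```

```bash
python3 - <<'E'
from h import *
im=cams.get_image("top");g=cv2.GaussianBlur(im["pixels"].astype(np.float32).mean(-1),(0,0),.7)
P=[]
for u,v in((288.6,220.3),(308.9,215.9),(302.6,235.6)):
    u0,v0=int(round(u)),int(round(v)); w=g[v0-5:v0+6,u0-5:u0+6]
    w=np.clip(w-np.percentile(w,50)-8,0,None); yy,xx=np.mgrid[v0-5:v0+6,u0-5:u0+6]
    if u>300 or 1: w=w*(np.hypot(xx-u,yy-v)<4.5)
    P.append(onplane(im,[[(w*xx).sum()/w.sum(),(w*yy).sum()/w.sum()]],.024)[0])
P=np.array(P);c=P.mean(0)
for _ in range(50):  # equilateral fit: centre=mean
    pass
d=P-c;print(P.round(4).tolist(),c.round(4),np.hypot(*d.T).round(4),np.degrees(np.arctan2(d[:,1],d[:,0])).round(1))
for yaw in(50.5,50.5-180):
    for p,y in(((.5183,-.3628,.106),yaw),((.585,.007,.2),yaw)): print(yaw,p,env.inverse_kinematics(p,[180,0,y]))
E
```

```text
[[0.5947, 0.0373], [0.6064, -0.0169], [0.5535, -0.0002]] [0.5849 0.0067] [0.0321 0.0319 0.0321] [  72.2  -47.6 -167.5]
50.5 (0.5183, -0.3628, 0.106) [-4.17265764e+01  1.00306498e+01  9.72324051e+01 -2.54444375e-14
  7.27369452e+01 -2.22657643e+00]
50.5 (0.585, 0.007, 0.2) [-6.60080541e+00 -1.17367071e+00  9.96749122e+01 -2.54444375e-14
  8.14987585e+01  3.28991946e+01]
-129.5 (0.5183, -0.3628, 0.106) [-4.17265764e+01  1.00306498e+01  9.72324051e+01 -2.54444375e-14
  7.27369452e+01  1.77773424e+02]
-129.5 (0.585, 0.007, 0.2) [  -6.60080541   -1.17367071   99.67491224    0.           81.49875848
 -147.10080541]
```

```bash
python3 - <<'E'
from h import *
S=sensors.read_state
env.goto([.5183,-.3628,.20],[180,0,50.5])
env.line_to([.5183,-.3628,.095],speed=.12)
env.command_gripper(.012,grasp_force=60)
s=S();print(s["time_s"],s["finger_gap"],s["finger_force"],s["contact_force"].round(2),s["tcp_pos"])
env.line_to([.5183,-.3628,.30],speed=.15)
env.sleep(.2);s=S();print(s["finger_gap"],s["contact_force"].round(2),s["wrist_torque"].round(3),s["tcp_rot"])
env.goto([.5849,.0067,.30],[180,0,42.4])
env.sleep(.3)
for n in("top","scene"):
    im=cams.get_image(n);np.savez(n+"1.npz",W=cloud(im),px=im["pixels"])
    save(n+"1",im["pixels"],(180,80,420,320),1.6)
a=cv2.imread("pics/top1.png");b=cv2.imread("pics/scene1.png");cv2.imwrite("pics/hover.png",np.hstack([a,b]))
s=S();print(s["time_s"],s["tcp_pos"],s["tcp_rot"],s["contact_force"].round(2))
E
```

```text
3.0667 0.019091487196920023 61.52865529060364 [ 0.61 -0.95 -0.94] [ 0.51853083 -0.36299608  0.09521231]
0.019420846209934717 [ 0.35 -0.8  -3.31] [ 0.001  0.005 -0.05 ] [-1.79913828e+02 -3.63603193e-03  5.05009136e+01]
6.5833 [0.58493915 0.00627085 0.29998115] [-1.79999734e+02  3.36714665e-03  4.23624106e+01] [-0.02  0.39 -3.67]
```

View pics/hover.png

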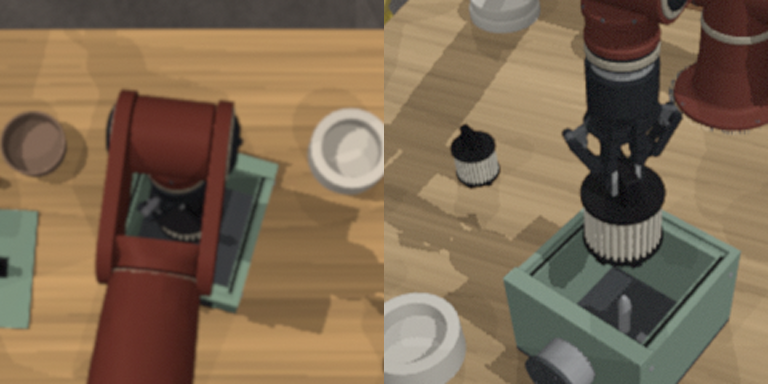

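The picture shows the cartridge held upright over the box: at about (622,215) in the scene half, with the spindle tip below it at (624,300). I'll lower it and watch the force.

```bash
python3 - <<'E'
from h import *
S=sensors.read_state
x,y=.5849,.0067
f0=S()["contact_force"]
env.line_to([x,y,.195],speed=.12)
z=.195
while z>.113:
    z-=.004 if z>.126 else .0015
    env.line_to([x,y,z],speed=.05)
    s=S();f=s["contact_force"]-f0
    print(round(z,4),s["tcp_pos"].round(4),f.round(1),s["wrist_torque"].round(2))
    if f[2]>6: break
print(s["time_s"])
E
```

```text
0.191 [0.585  0.0067 0.1913] [-0.1  0.1 -0.2] [-0.02 -0.03  0.  ]
0.187 [0.5846 0.0067 0.1865] [-0.5 -0.9 -0.6] [ 0.02 -0.04  0.01]
0.183 [0.5846 0.0067 0.1824] [ 0.  -0.2 -0.1] [-0.04 -0.01  0.03]
0.179 [0.5846 0.0068 0.1785] [-0.2 -0.5 -1.9] [ 0.03 -0.03  0.02]
0.175 [0.5846 0.0067 0.1745] [-0.3 -0.6  0.6] [-0.02 -0.04  0.  ]
0.171 [0.5846 0.0067 0.1705] [-0.  -0.3 -0.2] [-0.04 -0.01 -0.01]
0.167 [0.5846 0.0067 0.1665] [-0.4 -0.7 -1.2] [-0.   -0.01 -0.08]
0.163 [0.5847 0.0067 0.1625] [ 0.4 -0.5 -0.4] [-0.03  0.02  0.01]
0.159 [0.5846 0.0068 0.1585] [ 0.3 -1.4 -0. ] [-0.04  0.01  0.02]
0.155 [0.5847 0.0067 0.1546] [-0.3  0.5 -0. ] [ 0.04 -0.03  0.01]
0.151 [0.5847 0.0068 0.1505] [ 0.1 -1.2 -0.3] [-0.03 -0.03 -0.03]
0.147 [0.5847 0.0068 0.1465] [ 0.7 -0.6 -0.9] [ 0.01 -0.01  0.02]
0.143 [0.5846 0.0068 0.1425] [ 0.3  0.4 -1.3] [ 0.03 -0.02 -0.03]
0.139 [0.5846 0.0068 0.1385] [ 0.  -0.7 -0.5] [ 0.01 -0.04  0.02]
0.135 [0.5846 0.0067 0.1345] [-0.1  0.1 -0.2] [-0.01 -0.03 -0.02]
0.131 [0.5847 0.0067 0.1306] [ 0.5 -0.2 -1. ] [ 0.01 -0.04 -0.02]
0.127 [0.5847 0.0067 0.1266] [ 0.1 -0.9 -0.8] [ 0.04 -0.04 -0.03]
0.123 [0.5847 0.0067 0.1226] [ 0.4 -0.6 -0.3] [-0.02 -0.03  0.03]
0.1215 [0.5848 0.0067 0.1214] [-0.8 -1.1  0.2] [0.02 0.02 0.01]
0.12 [0.5848 0.0067 0.1199] [ 0.6  0.7 -0.2] [0.03 0.03 0.03]
0.1185 [0.5848 0.0067 0.1183] [ 0.7 -0.6 -1. ] [0.04 0.04 0.02]
0.117 [0.5848 0.0067 0.1168] [ 0.9  0.5 -0.5] [ 0.   -0.03  0.03]
0.1155 [0.5848 0.0067 0.1153] [-0.8 -0.4 -0.2] [-0.02  0.01  0.04]
0.114 [0.5848 0.0067 0.1138] [ 0.1  0.2 -0.3] [ 0.   -0.03 -0.03]
0.1125 [0.5848 0.0067 0.1123] [ 0. -0. -0.] [ 0.01 -0.02  0.03]
13.8583
```

It went past dog height (0.119) with no contact, so the foot is meshing with the dogs. I'll continue down to the seat.

```bash
python3 - <<'E'
from h import *
S=sensors.read_state
x,y=.5849,.0067;z=.1125
while z>.1065:
    z-=.0007
    env.line_to([x,y,z],speed=.03);env.sleep(.05)
    s=S();f=s["contact_force"]
    print(round(z,4),s["tcp_pos"].round(4),f.round(1))
    if f[2]>3: break
# small yaw test: should be blocked by the dogs either way
for yaw in(46.4,38.4,42.4):
    env.goto(s["tcp_pos"]*[0,0,1]+[x,y,0],[180,0,yaw]);env.sleep(.1);print(yaw,S()["wrist_torque"].round(2),S()["tcp_rot"][2].round(1))
print(S()["time_s"])
E
```

```text
0.1118 [0.5849 0.0067 0.1118] [ 0.5 -0.1 -4.3]
0.1111 [0.585  0.0067 0.1112] [-0.4 -0.3 -3.2]
0.1104 [0.5852 0.0067 0.1111] [-0.7 -0.4  1.5]
0.1097 [0.5854 0.0066 0.1111] [-1.5 -1.2  5.1]
46.4 [ 0.47 -0.2  -0.06] 46.3
38.4 [ 0.67 -0.16  0.  ] 38.5
42.4 [ 0.48  0.01 -0.02] 42.4
16.1167
```

It touched down at TCP 0.1111, and home should be 0.016 + 0.0952 = 0.1112. I'll release it, retreat and check the fin height with the camera.

```bash
python3 - <<'E'
from h import *
S=sensors.read_state
env.line_to([.5849,.0067,.1115],speed=.05)
env.command_gripper(.06); env.sleep(.2)
print(S()["contact_force"].round(1))
env.line_to([.5849,.0067,.28],speed=.15)
env.goto([.527,.3693,.20],[180,0,87])
for n in("top","scene"):
    im=cams.get_image(n);W=cloud(im)
    m=(np.hypot(W[...,0]-.585,W[...,1]-.0067)<.05)
    Z=W[m][:,2]; print(n,np.histogram(Z,[0,.09,.1,.105,.11,.115,.12,.135,.14,.143,.146,.149,.152,.155,.17])[0])
    F=W[m&(W[...,2]>.13)]; print(F.mean(0),np.median(F[:,2]),rect(F)) if len(F)>3 else 0
    save(n+"2",im["pixels"],(180,130,420,370),1.6)
a=cv2.imread("pics/top2.png");b=cv2.imread("pics/scene2.png");cv2.imwrite("pics/in.png",np.hstack([a,b]))
for nm,p,o in(("yaw87",[.527,.3693,.2],[180,0,87]),("yaw-93",[.527,.3693,.2],[180,0,-93]),("t",[.565,.012,.26],[180,0,73.8]),("t2",[.565,.012,.26],[180,0,-106.2])): print(nm,env.inverse_kinematics(p,o))
print(S()["time_s"],S()["finger_gap"])
E
```

```text
[ 0.2  0.6 -0.4]
top [123   3 230 608 106  11  18   9  20  71  77  26   4   0]
[0.58234302 0.00507912 0.14551901] 0.14600000163677307 ((584.1217041015625, 5.6294403076171875), (60.47418212890625, 20.546449661254883), 42.246559143066406)
scene [309  30 150 860  44  26  74  27  16  88 126   7   0   0]
[0.5884712  0.00885949 0.14407511] 0.14584382130134527 ((584.7686767578125, 7.079916000366211), (61.76397705078125, 20.53688621520996), 42.908382415771484)
yaw87 [ 2.84000233e+01  6.64057399e+00  9.15913158e+01 -2.54444375e-14
  8.17681102e+01  3.14000233e+01]
yaw-93 [  28.40002328    6.64057399   91.59131579    0.           81.76811023
 -148.59997672]
t [-6.32787640e+00 -6.03699546e+00  9.85675686e+01 -2.54444375e-14
  8.74694268e+01  9.87212360e+00]
t2 [  -6.3278764    -6.03699546   98.56756863    0.           87.46942683
 -170.1278764 ]
19.8083 0.059964301155621264
```

View pics/in.png

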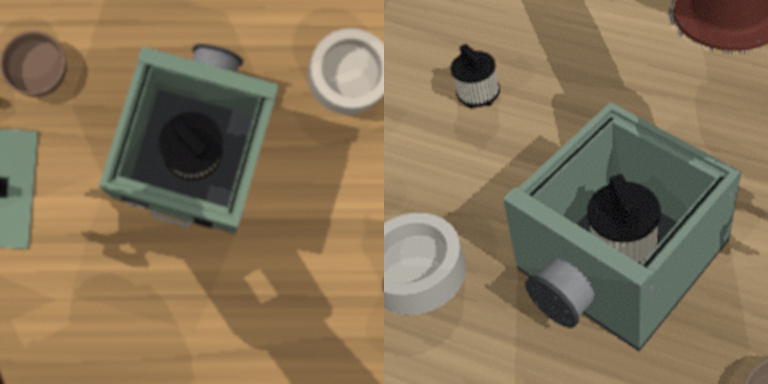

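The cartridge is home: its fin top reads 0.146 in both cameras, and the pictures show it upright at about (192,145) in the top half. Next is the panel: grasp, tilt and hook.

```bash
cat >> h.py <<'E'
BX,BY,YAW=.5849,.0067,-16.2
OFF=.009
S=sensors.read_state
def pose(xb,zb,th,yb=0.):
    """TCP pose for panel back lower edge at box x=xb, z=zb above ledge, tilt th (deg, back edge down)"""
    t=np.radians(th);x=xb-.1*np.cos(t)+OFF*np.sin(t);z=zb+.1*np.sin(t)+OFF*np.cos(t)
    a=np.radians(YAW)
    return [BX+x*np.cos(a)-yb*np.sin(a),BY+x*np.sin(a)+yb*np.cos(a),.150+z],[180+th if th<=0 else th-180,0,YAW+90]
def step(xb,zb,th,speed=.05,yb=0.):
    p,o=pose(xb,zb,th,yb);env.line_to(p,speed=speed,frame=o);s=S()
    print((xb,zb,th),(s["tcp_pos"]-p).round(4),s["tcp_rot"].round(1),s["contact_force"].round(1),s["wrist_torque"].round(2));return s
E
python3 - <<'E'
from h import *
env.line_to([.527,.3693,.009],speed=.12)
env.command_gripper(.008,grasp_force=80)
s=S();print(s["time_s"],s["finger_gap"],s["finger_force"],s["tcp_pos"],s["contact_force"].round(1))
env.line_to([.527,.3693,.25],speed=.15)
p,o=pose(.080,.05,9.);env.goto(p,o);env.sleep(.3)
s=S();print(s["tcp_pos"]-p,s["tcp_rot"],o,s["contact_force"].round(1),s["finger_gap"])
for n in("top","scene"):
    im=cams.get_image(n);np.savez(n+"3.npz",W=cloud(im),px=im["pixels"])
    save(n+"3",im["pixels"],(180,110,420,350),1.6)
a=cv2.imread("pics/top3.png");b=cv2.imread("pics/scene3.png");cv2.imwrite("pics/pan.png",np.hstack([a,b]))
print(S()["time_s"])
E
```

```text
22.0167 0.014496696521319389 78.93068432807922 [0.52742273 0.36946214 0.00950351] [0.3 0.1 2.8]
[5.09794453e-05 7.55455807e-04 5.27142889e-05] [-1.71008814e+02 -3.64881146e-03  7.38733600e+01] [-171.0, 0, 73.8] [ 0.5  0.1 -5.1] 0.014590911193675817
25.5333
```

View pics/pan.png

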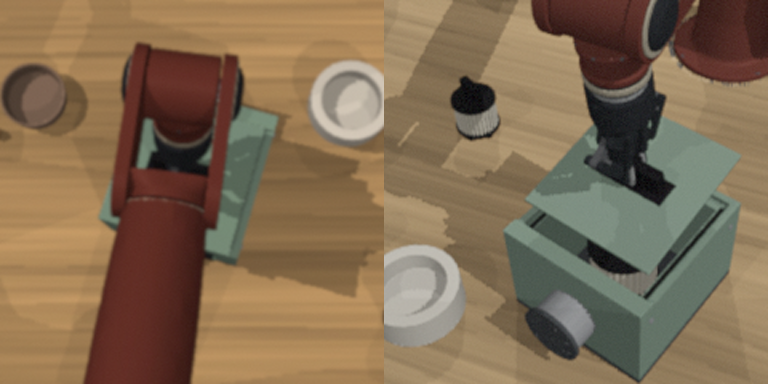

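The panel is held with its back edge, towards the spigot, down (plate around (640,190) in the scene half). Before entering, I'll check its pose in the gripper against the expected one.

```bash
python3 - <<'E'
from h import *
from scipy.spatial.transform import Rotation as Ro
p,o=pose(.080,.05,9.)
R=Ro.from_euler("xyz",o,degrees=True).as_matrix()
D=np.load("scene3.npz");W=D["W"];px=D["px"].astype(int)
L=(W-p)@R  # tool coords: x=panel y, y=panel x, z down
m=(abs(L[...,0])<.12)&(abs(L[...,1])<.125)&(abs(L[...,2]-.004)<.012)&(px[...,1]-px[...,0]>8)
m=cv2.morphologyEx(m.astype(np.uint8),cv2.MORPH_OPEN,np.ones((3,3)))>0
Q=L[m];A=np.c_[Q[:,:2],np.ones(len(Q))];c=np.linalg.lstsq(A,Q[:,2],rcond=None)[0]
print(len(Q),"tilt deg",np.degrees(c[:2]).round(2),"z",c[2].round(4),rect(Q[:,:2]))
E
```

```text
5747 tilt deg [0.01 0.07] z 0.0038 ((2.262786865234375, -0.23740386962890625), (189.83726501464844, 200.51437377929688), 0.1026957705616951)
```

```bash
python3 - <<'E'
from h import *
yb=-.0012
f0=S()["contact_force"]
def go(seq,speed,lim=12):
    for q in seq:
        s=step(*q,speed=speed,yb=yb);f=s["contact_force"]-f0
        if np.linalg.norm(f)>lim: print("STOP",f.round(1));return False
    return True
ok=go([(.080,.015,9.)],.06) and go([(.080,z,9.) for z in(.010,.006,.004,.002)],.04)
if ok: ok=go([(x,.0015,9.) for x in(.085,.089,.093,.096,.0985,.1003)],.04)
print(ok,S()["time_s"])
E
```

```text
(0.08, 0.015, 9.0) [ 0.0001 -0.      0.0001] [-171.    -0.    73.8] [-0.4 -1.  -5.1] [-0.05 -0.23 -0.05]
(0.08, 0.01, 9.0) [-0.0001  0.     -0.0002] [-171.     0.    73.8] [ 0.5 -0.2 -5.1] [-0.03 -0.21  0.03]
(0.08, 0.006, 9.0) [-0.0003  0.     -0.0004] [-171.     0.    73.8] [-0.3 -0.1 -4.9] [-0.04 -0.15 -0.04]
(0.08, 0.004, 9.0) [-0.0001 -0.     -0.0001] [-171.     0.    73.8] [-0.2  0.9 -5.7] [-0.06 -0.2  -0.01]
(0.08, 0.002, 9.0) [-0.0001  0.     -0.0002] [-171.     0.    73.8] [ 0.2  0.4 -5.2] [-0.09 -0.19 -0.02]
(0.085, 0.0015, 9.0) [ 0.0003 -0.0001  0.    ] [-171.    -0.    73.8] [-0.9  0.2 -4.7] [-0.02 -0.24 -0.01]
(0.089, 0.0015, 9.0) [ 0.0002 -0.0001  0.0001] [-171.    -0.    73.8] [-1.1 -0.9 -4. ] [-0.05 -0.2   0.03]
(0.093, 0.0015, 9.0) [ 0.0002 -0.0001  0.    ] [-171.    -0.    73.8] [-0.5  0.1 -4.7] [-0.05 -0.22  0.03]
(0.096, 0.0015, 9.0) [ 0.0001 -0.      0.    ] [-171.     0.    73.8] [ 1.1 -0.  -5.6] [-0.06 -0.21  0.03]
(0.0985, 0.0015, 9.0) [ 0.0001 -0.      0.    ] [-171.    -0.    73.8] [ 0.4  0.5 -4.7] [ 0.   -0.16  0.04]
(0.1003, 0.0015, 9.0) [ 0.0001 -0.      0.    ] [-171.    -0.    73.8] [-0.3 -0.2 -5.5] [-0.03 -0.25  0.03]
True 28.8167
```

The back edge is under the lip with no contact. Now I'll lower the front.

```bash
python3 - <<'E'
from h import *
yb=-.0012;f0=np.array([0,0,-5.])
ok=True
for q in [(.1003,.0015,t) for t in(7.,5.,4.,3.,2.,1.,.5)]+[(.1003,z,0.) for z in(.0012,.0006,.0002,-.0003,-.0008)]:
    s=step(*q,speed=.02,yb=yb);f=s["contact_force"]-f0
    if np.linalg.norm(f)>9: print("STOP",f.round(1));break
print(s["time_s"],s["finger_gap"])
E
```

```text
(0.1003, 0.0015, 7.0) [-0.0004  0.0001 -0.0001] [-173.     0.    73.8] [ 0.1 -0.2 -4.4] [-0.07 -0.2   0.05]
(0.1003, 0.0015, 5.0) [-0.0002  0.0001 -0.    ] [-175.     0.    73.8] [ 0.2  0.5 -4.6] [-0.02 -0.14  0.04]
(0.1003, 0.0015, 4.0) [-0.0001  0.     -0.    ] [-176.     0.    73.8] [ 0.2  0.5 -5.5] [-0.05 -0.07  0.02]
(0.1003, 0.0015, 3.0) [-0.0002  0.     -0.0001] [-177.     0.    73.8] [ 0.6 -0.  -4.6] [-0.05 -0.13  0.  ]
(0.1003, 0.0015, 2.0) [-0.0002  0.0001 -0.0001] [-178.     0.    73.8] [-1.1 -1.1 -4.1] [-0.04 -0.08 -0.01]
(0.1003, 0.0015, 1.0) [-0.0002  0.0001 -0.0001] [-179.     0.    73.8] [-0.1 -0.5 -6. ] [-0.   -0.01 -0.03]
(0.1003, 0.0015, 0.5) [-0.0001  0.     -0.0001] [-179.5    0.    73.8] [-0.7  0.3 -5.5] [-0.01  0.    0.05]
(0.1003, 0.0012, 0.0) [-0.0002  0.     -0.0002] [-180.     0.    73.8] [-0.  -0.5 -4.5] [0.   0.01 0.03]
(0.1003, 0.0006, 0.0) [ 0. -0. -0.] [-180.     0.    73.8] [-0.   0.1 -4.9] [0.01 0.04 0.03]
(0.1003, 0.0002, 0.0) [ 0.0001 -0.      0.0003] [180.   -0.   73.8] [-1.1 -0.7 -3.7] [-0.    0.14 -0.02]
(0.1003, -0.0003, 0.0) [ 0.0001 -0.      0.0008] [180.    0.   73.8] [-4.2  0.9  1. ] [ 0.03  0.44 -0.07]
(0.1003, -0.0008, 0.0) [ 0.0001 -0.      0.0012] [180.    0.   73.8] [-4.8  0.4  4.5] [0.05 0.8  0.04]
STOP [-4.8  0.4  9.5]
31.9667 0.014957938556755207
```

It touched at ledge height (+0.4 mm). I'll release, retreat and inspect.

```bash
python3 - <<'E'
from h import *
step(.1003,.0003,0.,yb=-.0012,speed=.02)
env.command_gripper(.06);env.sleep(.2);print(S()["contact_force"].round(1))
p,o=pose(.1003,.12,0.,-.0012);env.line_to(p,speed=.12)
env.goto([.4,.36,.3],[180,0,73.8]);env.sleep(.2)
a=np.radians(YAW);R=np.array([[np.cos(a),-np.sin(a)],[np.sin(a),np.cos(a)]])
for n in("top","scene"):
    im=cams.get_image(n);W=cloud(im)
    B=(W[...,:2]-[BX,BY])@R
    m=(abs(B[...,0])<.085)&(abs(B[...,1])<.085)&~((abs(B[...,0])<.02)&(abs(B[...,1])<.055))&(abs(W[...,2]-.155)<.02)
    X=np.c_[B[m],np.ones(m.sum())];c=np.linalg.lstsq(X,W[m][:,2],rcond=None)[0]
    print(n,m.sum(),"tilt",np.degrees(c[:2]).round(2),"z",c[2].round(4))
    save(n+"4",im["pixels"],(230,140,370,290) if n=="top" else (240,180,430,360),2.6)
a=cv2.imread("pics/top4.png");b=cv2.imread("pics/scene4.png");h=390
cv2.imwrite("pics/fin.png",np.hstack([cv2.resize(a,(370,h)),cv2.resize(b,(412,h))]))
print(S()["time_s"])
E
```

```text
(0.1003, 0.0003, 0.0) [ 0.0003 -0.      0.0002] [180.   -0.   73.8] [-2.1  0.2 -0.2] [ 0.05  0.23 -0.03]
[-0.1  0.4  0.3]
top 4114 tilt [-0.05  0.05] z 0.156
scene 4157 tilt [-0.06  0.01] z 0.156
35.85
```

View pics/fin.png

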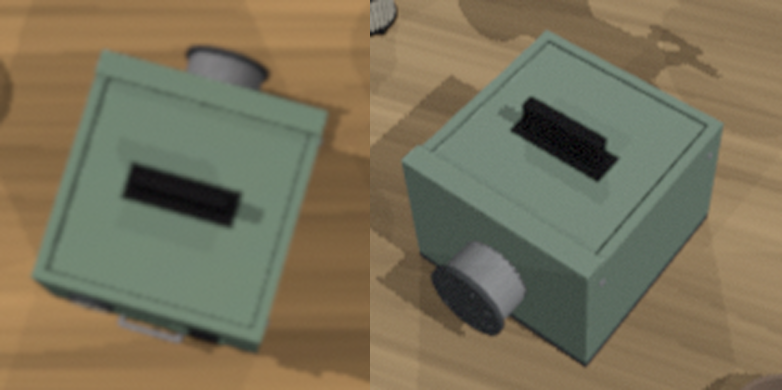

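The panel lies flat in its recess: tilt is under 0.1° and its top is at about 0.155. Its back edge is under the lip, with an even gap at the front and sides. Handing in.

```bash
python3 -c "
from cell import hand_in
print(hand_in())"
```

```text
the job is handed in; nothing more can be done
None
```

The job is handed in at about 36 s: the cartridge is fully home on the spindle (it dropped over the dogs without coming to rest on them), the panel lies flat with its back edge under the lip, and the arm is clear.

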